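# Put the screwdrivers back in their fitted tray

## Robot

A 6-joint arm with a two-finger parallel gripper is mounted at the origin on a cart in front of the work surface, level with it; the furniture and walls round the work are solid. World frame = base frame: x ahead of the robot, y to its left, z up, the work surface at z = 0. Lengths are in m, angles in rad, forces in N, time in s.
With the tool pointing down it reaches from about 0.35 to 0.775 m from the base axis. Payload 5.5 kg.
Tool frame: the origin (TCP) lies midway between the tips of the shut fingers; the grasp point (between the pads) lies 19 mm behind it (env.hold_point_z is the distance from the TCP to the grasp point, in m); z points along the fingers, y is the line along which they close (so a half turn about z gives the same grasp; the last joint's range is limited). The gripper opens to 85 mm and grips with 20 to 120 N. Pads are 22 mm wide; open, the fingers measure 114 mm over their backs; the gripper's body (76 mm by 85 mm) begins 54 mm behind the grasp point. The pads swing forward as they close: fully open they stand 13 mm farther back than shut.
Start: joints at [-1.351, 0.313, 0.046, 1.304, 0, 1.431], TCP at [0.202, -0.538, 0.231] pointing down, gripper open.
Joint ranges: [-2.76, 2.76], [-0.86, 1.69], [-1.03, 1.26], [-2.2, 2.34], [-1.47, 1.5], [-3.14, 3.14]. Speed limits (rad/s): [2.57, 2.57, 3.14, 3.14, 3.14, 3.14].

## Interface

Orientations are given as a unit quaternion [w, x, y, z].
In Python, from workcell import env, read_camera gives the robot as it stands. The module is installed in compiled form; this text tells all that it offers.
- The arm moves only by the tool carry_out, never from a script. Its argument "moves" is a list of rows, each an object of numbers: "tx", "ty", "tz": the shift along the world's x, y, z in cm; "wx", "wy", "wz": the turn, a rotation vector about the world's x, y, z in rad; "claw": the closure, from -1 (fully open) to 1 (shut). A call has 1 to 8 rows; each row shifts and turns the commanded pose from where the row before left it; what a row does not reach is not made up. A row lasts 1/8 s, in which the tool goes at most 62.5 mm and 10.7 degrees, less where a joint would pass 70% of its speed; a pose out of reach is approached as far as the arm can. A call is refused whole if a number of a shift passes 6.25 or a number of a turn 0.188, either way. A call with a gripper value outside its range is refused whole. The fingers move at their own pace and stop on an object; "newtons" is the grip in N (left out, the last holds). Time passes only in rows, so rows that do not move let the fingers close. It gives the time, the measured TCP pose, the force, the opening and the grip force at its end, in the units of the state.
- env.get_state(): the state, without advancing time (a new reading comes with each control period).
- read_camera(name): name is "scene" or "side" or "wrist"; returns a dict with "image" (400x640x3 uint8, blue, green, red), "z_map" (400x640 float32, m along the optical axis (not along the pixel's ray), 0 where there is no reading), "fx", "fy", "cx", "cy" (pixels), "camera_from_world" (4x4, takes a point from world to camera coordinates); the wrist camera has in their place "hand_eye" (4x4, takes a point from camera to tool coordinates, whose origin is the TCP and whose axes are the flange's). Camera axes: x right, y down, z forward; pixel columns grow to the right and rows downward; lengths in m; the calibration is good to about 2 mm. A picture is of the moment at which its call begins: read the wrist's pose just before it.
- env.hand_in(): hands the job in; it is judged then, once.
The state is a dict: "clock": time; "joint_pos": joint angles; "qvel": joint speeds; "tau": joint torques, N m; "tcp_pos": TCP position; "orientation": TCP orientation; "wrist_force": force on the tool from outside, world axes, zero at the start; "ft_torque": the same for the moment, N m; "finger_gap": finger opening in m; "grip_force": force on a finger pad.
Only numpy, scipy, OpenCV 4.12 (cv2) and the standard library are available. Lean on these libraries where they do the work, as an engineer would, in place of code of your own. Each camera call takes 0.05 s, during which the arm holds its last target. There are 200 camera calls.

## Task

The four screwdrivers lie in a row in the plain bench rest. Move them one by one into the fitted wooden tray beside it, each into the lane whose end stop matches its length, handle towards the robot as now, so that every one lies level and fully down with its handle in the comb and its shaft in the lane's own block. Leave the pale-lidded jar of nails and the block plane where they stand.

Things in the scene. Friction and masses are not known exactly. Their poses are not given: they have to be found in the camera images.
- screwdriver_long: Screwdriver, longest, dark green handle; 277 mm long, handle 114 x 33 x 26 mm, shaft 8 mm thick. Origin: middle of its length, at the underside. y points to the handle's butt: handle from y=24.5 to 138.5 mm; balanced at y=65.5. Starts level in the rest, underside 30 mm up, neighbours 68 mm apart. Grip within 50 mm behind the handle's front end (a comb follows, 42 mm high); board below 12 mm.
- screwdriver_red: Screwdriver, second longest, dark red handle; 212 mm long, handle 100 x 30 x 24 mm, shaft 6 mm thick. Origin: middle of its length, at the underside. y points to the handle's butt: handle from y=6 to 106 mm; balanced at y=48. Starts level in the rest, underside 30 mm up, neighbours 68 mm apart. Grip within 50 mm behind the handle's front end (a comb follows, 42 mm high); board below 12 mm.
- screwdriver_yellow: Screwdriver, third longest, yellow handle; 174 mm long, handle 90 x 27 x 22 mm, shaft 6 mm thick. Origin: middle of its length, at the underside. y points to the handle's butt: handle from y=-3 to 87 mm; balanced at y=37. Starts level in the rest, underside 30 mm up, neighbours 68 mm apart. Grip within 50 mm behind the handle's front end (a comb follows, 42 mm high); board below 12 mm.
- screwdriver_stub: Screwdriver, stubby, black handle; 101 mm long, handle 62 x 32 x 26 mm, shaft 6 mm thick. Origin: middle of its length, at the underside. y points to the handle's butt: handle from y=-11.5 to 50.5 mm; balanced at y=16.5. Starts level in the rest, underside 30 mm up, neighbours 68 mm apart. Grip within 50 mm behind the handle's front end (a comb follows, 42 mm high); board below 12 mm.
- lane_293: Fixed tray lane (four, 68 mm apart, any order), 293 mm clear between end board (48 mm high, robot's side) and its own stop (52 mm), for the 277 mm tool with 8 mm to spare at each end. Origin: lane centre at the board's inner face, bench level; y points to the robot, stop at y=-293. Handle comb y=-12 to -24, seat 30 mm up, teeth 42; shaft V y=-230 to -244, cheeks 48 up; battens between 17.
- lane_228: Fixed tray lane (four, 68 mm apart, any order), 228 mm clear between end board (48 mm high, robot's side) and its own stop (52 mm), for the 212 mm tool with 8 mm to spare at each end. Origin: lane centre at the board's inner face, bench level; y points to the robot, stop at y=-228. Handle comb y=-12 to -24, seat 30 mm up, teeth 42; shaft V y=-165 to -179, cheeks 48 up; battens between 17.
- lane_190: Fixed tray lane (four, 68 mm apart, any order), 190 mm clear between end board (48 mm high, robot's side) and its own stop (52 mm), for the 174 mm tool with 8 mm to spare at each end. Origin: lane centre at the board's inner face, bench level; y points to the robot, stop at y=-190. Handle comb y=-12 to -24, seat 30 mm up, teeth 42; shaft V y=-127 to -141, cheeks 47 up; battens between 17.
- lane_117: Fixed tray lane (four, 68 mm apart, any order), 117 mm clear between end board (48 mm high, robot's side) and its own stop (52 mm), for the 101 mm tool with 8 mm to spare at each end. Origin: lane centre at the board's inner face, bench level; y points to the robot, stop at y=-117. Handle comb y=-12 to -24, seat 30 mm up, teeth 42; shaft V y=-82.5 to -96.5, cheeks 49 up; battens between 17.
- nail_jar: Bystander: glass jar of nails with a pale lid, 66 mm across, 88 mm high, upright beside the work. Origin: centre of its underside.
- block_plane: Bystander: small block plane, 48 x 165 x 66 mm, standing on its sole beside the work. Origin: centre of its underside; y along its length.
Things that resemble listed ones, but are neither listed nor needed, are in the scene too. Of the things that look like the screwdriver_stub, the larger one is meant.

How it is judged:
By the outcome, as a careful person would: the job done as asked, in the order asked, and still so for the second after the job is handed in, with the robot touching nothing.
It also fails if it takes over 96 s, if anything falls off the work surface, if the arm or the gripper's body presses on something with over 40 N, if the wrist force passes 120 N, or if a joint passes its speed limit or range.

## Working session

There is one attempt and no reset: what is moved stays moved. The work goes in short steps, Python scripts to look and compute and a tool call to move; the robot and the scene stay as the last step left them, time stands still between calls to the robot, and variables do not carry over. Pictures are saved under pics/ and viewed, at most 14 in all, crops included, and the job is handed in when it is done.

Besides the shell and the picture viewer there is one more tool, called after "Request:" by a JSON object that holds its "op" and its "data". carry_out: Moves the arm, as the interface text tells. Its arguments: {"type":"object","properties":{"moves":{"type":"array","items":{"type":"object","properties":{"tx":{"type":"number"},"ty":{"type":"number"},"tz":{"type":"number"},"wx":{"type":"number"},"wy":{"type":"number"},"wz":{"type":"number"},"claw":{"type":"number"}}}},"newtons":{"type":"number"}},"required":["moves"]}

```bash
mkdir -p pics
cat > h.py <<'E'
import numpy as np, cv2
from workcell import env, read_camera
from scipy.spatial.transform import Rotation as R
def world(c, s=None):
    z=c["z_map"]; v,u=np.mgrid[0:400,0:640]
    P=np.stack([(u-c["cx"])/c["fx"]*z,(v-c["cy"])/c["fy"]*z,z,np.ones_like(z)],-1)
    if "hand_eye" in c:
        q=s["orientation"]; T=np.eye(4); T[:3,:3]=R.from_quat([q[1],q[2],q[3],q[0]]).as_matrix(); T[:3,3]=s["tcp_pos"]; M=T@c["hand_eye"]
    else: M=np.linalg.inv(c["camera_from_world"])
    W=(P@M.T)[...,:3]; W[z==0]=np.nan
    return W
E
python3 - <<'E'
from h import *
s=env.get_state(); print(s["tcp_pos"],s["orientation"],s["clock"],env.hold_point_z)
for n in ["scene","side"]:
    c=read_camera(n); cv2.imwrite(f"pics/{n}0.png",c["image"]); np.save(n+"W.npy",world(c))
    print(n,np.linalg.inv(c["camera_from_world"]).round(3).tolist(),c["fx"])
E
```

```text
[ 0.20234579 -0.53770477  0.23039604] [-9.05985324e-04  9.83862733e-01  1.78922609e-01 -3.65247742e-05] 0.0 0.0187
scene [[-0.887, -0.205, 0.415, 0.092], [-0.463, 0.372, -0.805, 0.91], [0.01, -0.905, -0.425, 0.537], [0.0, 0.0, 0.0, 1.0]] 365.1292869311876
side [[0.997, 0.073, -0.036, 0.642], [0.082, -0.88, 0.467, -0.744], [0.003, -0.468, -0.883, 1.467], [0.0, 0.0, 0.0, 1.0]] 393.5870747231469
```

View pics/scene0.png

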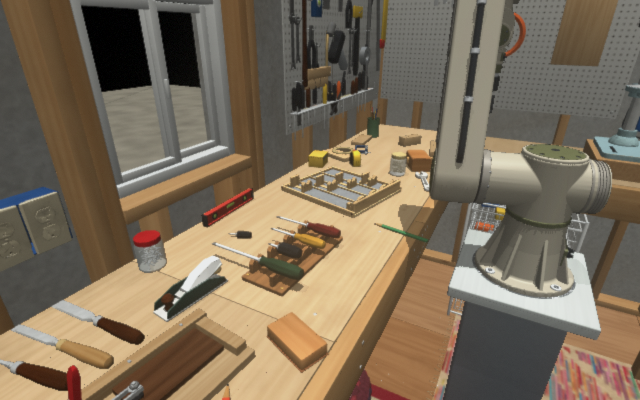

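View pics/side0.png

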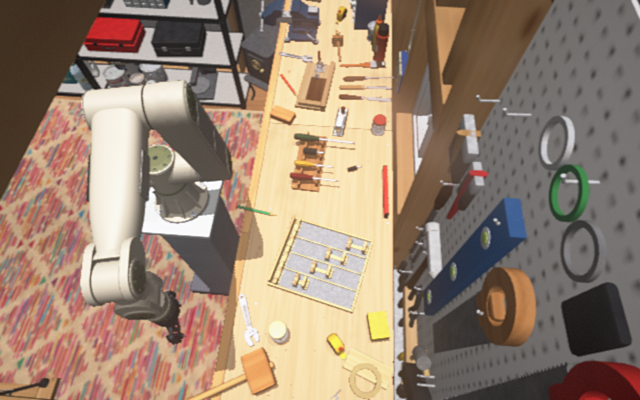

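Run:
```python
from h import *
im=cv2.imread("pics/side0.png"); W=np.load("sideW.npy")
a=cv2.resize(im[125:200,280:365],None,fx=7,fy=7,interpolation=cv2.INTER_CUBIC); b=cv2.resize(im[212:317,264:376],None,fx=5.2,fy=5.2,interpolation=cv2.INTER_CUBIC)
cv2.imwrite("pics/rest.png",a); cv2.imwrite("pics/tray.png",b)
for n,(u,v) in dict(green=(308,138),black=(314,152),yellow=(308,165),red=(308,177),loose=(352,167),greentip=(352,142),redtip=(337,182),jarlid=(278,330),plane=(341,120),tc1=(299,222),tc2=(370,242),tc3=(352,308),tc4=(271,284)).items(): print(n,np.nanmedian(W[v-1:v+2,u-1:u+2].reshape(-1,3),0).round(3))
```

```text
green [0.505 0.323 0.054]
black [0.538 0.248 0.056]
yellow [0.518 0.182 0.047]
red [0.524 0.122 0.052]
loose [0.709 0.209 0.016]
greentip [0.702 0.324 0.042]
redtip [0.648 0.134 0.001]
jarlid [ 0.484 -0.513  0.087]
plane [0.645 0.429 0.063]
tc1 [ 0.507 -0.081  0.036]
tc2 [ 0.795 -0.136  0.013]
tc3 [ 0.735 -0.403  0.02 ]
tc4 [ 0.429 -0.338  0.017]
```

View pics/rest.png

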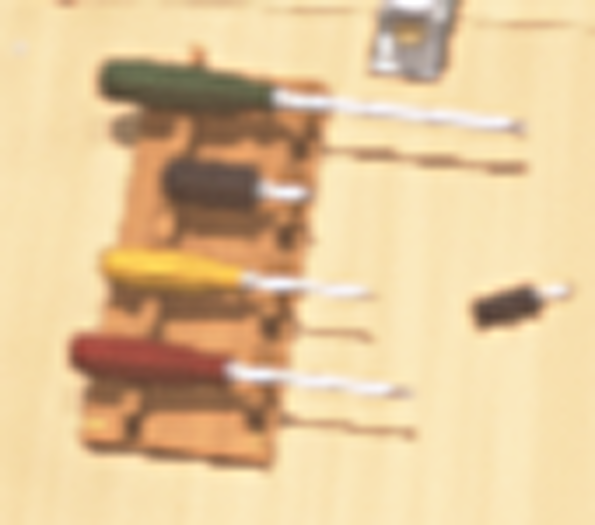

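View pics/tray.png

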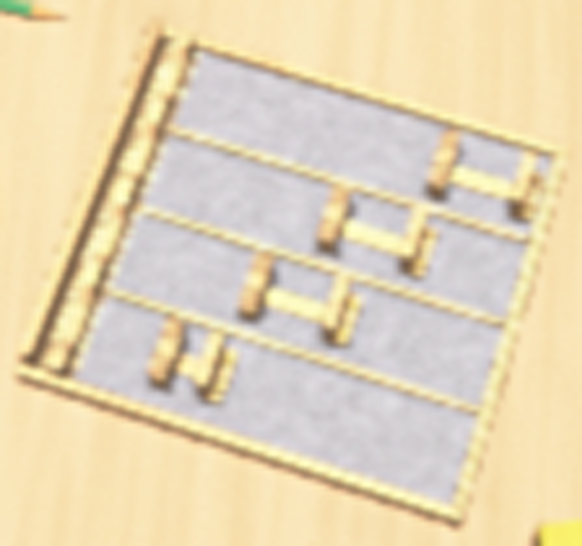

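Stub candidates: black one in the rest at side (310,151), and a smaller loose one at (353,168). The crop shows the rest one is the larger, so I'll take that. The lanes run, left to right, 293/228/190/117. Next I'll take wrist views.

Request:
{"op": "carry_out", "data": {"moves": [{"tx": 3.5, "ty": 3.0, "tz": 3, "wz": -0.08, "claw": -1}, {"tx": 4.5, "ty": 3.6, "tz": 2, "wz": -0.08}, {"tx": 4.5, "ty": 3.6, "tz": 2, "wz": -0.08}, {"tx": 4.5, "ty": 3.6, "tz": 1, "wz": -0.08}, {"tx": 4.5, "ty": 3.6, "tz": 1, "wz": -0.08}, {"tx": 4.5, "ty": 3.6, "tz": 1, "wz": -0.08}, {"tx": 4.5, "ty": 3.6, "tz": 1, "wz": -0.08}, {"tx": 4, "ty": 3.6, "tz": 1, "wz": -0.06}]}}

```text
invalid input at $.moves[0]: expected keys tx, ty, tz, wx, wy, wz, claw
```

Request:
{"op": "carry_out", "data": {"moves": [{}, {}]}}

```text
invalid input at $.moves[0]: expected keys tx, ty, tz, wx, wy, wz, claw
```

Run:
```python
from h import *
s=env.get_state(); c=read_camera("wrist"); print(s["tcp_pos"],s["orientation"],s["joint_pos"],s["clock"]); print(c["hand_eye"].round(3).tolist(),c["fx"])
W=world(c,s); np.save("wt.npy",W); cv2.imwrite("pics/wt.png",c["image"])
```

```text
[ 0.20233939 -0.53775274  0.23050387] [-8.03969357e-04  9.83861937e-01  1.78927475e-01 -2.17193828e-05] [-1.35061616e+00  3.13927648e-01  4.51101392e-02  1.30358720e+00
  2.13529708e-05  1.43118391e+00] 0.1
[[0.0, -0.963, -0.27, 0.069], [1.0, 0.0, 0.0, -0.0], [0.0, -0.27, 0.963, -0.143], [0.0, 0.0, 0.0, 1.0]] 310.10088528930333
```

View pics/wt.png

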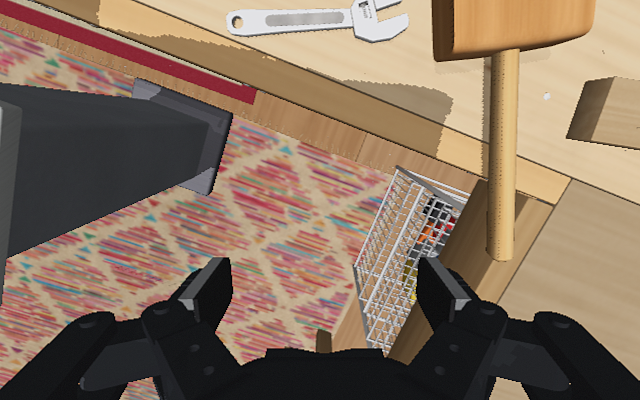

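That picture only shows the floor and wrench: the move was refused because every row needs all seven keys. I'll send it again.

Request:
{"op": "carry_out", "data": {"moves": [{"tx": 3.5, "ty": 3.0, "tz": 3, "wx": 0, "wy": 0, "wz": -0.08, "claw": -1}, {"tx": 4.5, "ty": 3.6, "tz": 2, "wx": 0, "wy": 0, "wz": -0.08, "claw": -1}, {"tx": 4.5, "ty": 3.6, "tz": 2, "wx": 0, "wy": 0, "wz": -0.08, "claw": -1}, {"tx": 4.5, "ty": 3.6, "tz": 1, "wx": 0, "wy": 0, "wz": -0.08, "claw": -1}, {"tx": 4.5, "ty": 3.6, "tz": 1, "wx": 0, "wy": 0, "wz": -0.08, "claw": -1}, {"tx": 4.5, "ty": 3.6, "tz": 1, "wx": 0, "wy": 0, "wz": -0.08, "claw": -1}, {"tx": 4.5, "ty": 3.6, "tz": 1, "wx": 0, "wy": 0, "wz": -0.08, "claw": -1}, {"tx": 3, "ty": 3.6, "tz": 1, "wx": 0, "wy": 0, "wz": -0.06, "claw": -1}]}}

```text
clock: 1.15
tcp_pos: [0.539, -0.2546, 0.3509]
orientation: [-0.0, 0.991, -0.13, -0.0]
wrist_force: [1.0, 0.1, -0.9]
finger_gap: 0.0855
grip_force: 0.0
```

Request:
{"op": "carry_out", "data": {"moves": [{"tx": 0, "ty": 0, "tz": 0, "wx": 0, "wy": 0, "wz": 0, "claw": -1}, {"tx": 0, "ty": 0, "tz": 0, "wx": 0, "wy": 0, "wz": 0, "claw": -1}]}}

```text
clock: 1.4
tcp_pos: [0.5372, -0.2563, 0.3508]
orientation: [0.0, 0.992, -0.129, -0.001]
wrist_force: [0.0, -0.8, -0.1]
finger_gap: 0.0855
grip_force: 0.0
```

Run:
```python
from h import *
s=env.get_state(); c=read_camera("wrist"); print(s["tcp_pos"],s["orientation"],s["joint_pos"],s["clock"])
W=world(c,s); np.save("wt.npy",W); cv2.imwrite("pics/wt1.png",c["image"])
```

```text
[ 0.53722144 -0.25627423  0.35078005] [ 5.35495859e-05  9.91610920e-01 -1.29257531e-01 -5.20881829e-04] [-5.79641625e-01  3.61817451e-01  4.05305302e-01  1.61517563e+00
 -5.49587467e-04  2.82119170e+00] 1.4
```

View pics/wt1.png

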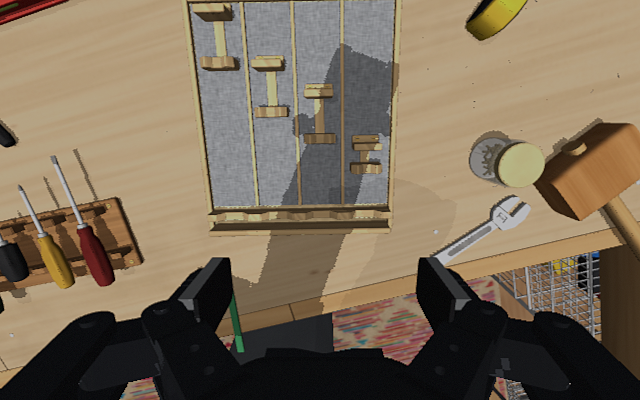

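Wrist view: the tray is fully visible, with its corners near (190,0), (400,0), (393,230) and (208,230). Joint 6 is close to its limit, so I'll go to the rest with a half turn. First I'll fit the tray from the depth data.

```bash
cat > tray.py <<'E'
from h import *
W=np.load("wt.npy").reshape(-1,3); W=W[np.isfinite(W).all(1)]
m=(W[:,0]>.38)&(W[:,0]<.85)&(W[:,1]>-.46)&(W[:,1]<-.04); P=W[m]
best=[]
for th in np.radians(np.arange(-25,0,.25)):
    lat=-np.sin(th)*P[:,0]+np.cos(th)*P[:,1]; k=(P[:,2]>.012)&(P[:,2]<.02)
    best.append((np.sum(np.histogram(lat[k],bins=np.arange(-.6,.4,.002))[0].astype(float)**2),th))
th=max(best)[1]; print("yaw deg",np.degrees(th))
d=np.array([np.cos(th),np.sin(th)]); n=np.array([-d[1],d[0]])
a=P[:,:2]@d; l=P[:,:2]@n; z=P[:,2]
h,e=np.histogram(l[(z>.013)&(z<.02)],bins=np.arange(-.4,.3,.004)); print([(round(e[i],3),int(h[i])) for i in range(len(h)) if h[i]>25])
h,e=np.histogram(a[(z>.042)],bins=np.arange(.3,.95,.004)); print([(round(e[i],3),int(h[i])) for i in range(len(h)) if h[i]>8])
k=z>.043
np.save("tz.npy",np.c_[a,l,z]); np.save("th.npy",th)
E
python3 tray.py
```

```text
yaw deg -14.0
[(np.float64(-0.228), 91), (np.float64(-0.224), 335), (np.float64(-0.22), 482), (np.float64(-0.188), 35), (np.float64(-0.184), 38), (np.float64(-0.18), 46), (np.float64(-0.176), 39), (np.float64(-0.16), 28), (np.float64(-0.148), 622), (np.float64(-0.144), 184), (np.float64(-0.12), 60), (np.float64(-0.116), 100), (np.float64(-0.112), 95), (np.float64(-0.108), 89), (np.float64(-0.08), 526), (np.float64(-0.076), 222), (np.float64(-0.052), 55), (np.float64(-0.048), 105), (np.float64(-0.044), 100), (np.float64(-0.04), 111), (np.float64(-0.016), 29), (np.float64(-0.012), 586), (np.float64(-0.008), 210), (np.float64(0.0), 26), (np.float64(0.004), 47), (np.float64(0.008), 29), (np.float64(0.012), 26), (np.float64(0.016), 55), (np.float64(0.02), 102), (np.float64(0.024), 116), (np.float64(0.028), 117), (np.float64(0.036), 26), (np.float64(0.06), 428), (np.float64(0.064), 302), (np.float64(0.068), 186)]
[(np.float64(0.48), 12), (np.float64(0.484), 344), (np.float64(0.488), 482), (np.float64(0.492), 377), (np.float64(0.508), 19), (np.float64(0.512), 23), (np.float64(0.568), 66), (np.float64(0.572), 1135), (np.float64(0.576), 2528), (np.float64(0.58), 2300), (np.float64(0.584), 2453), (np.float64(0.588), 4342), (np.float64(0.592), 16557), (np.float64(0.596), 7468), (np.float64(0.6), 9245), (np.float64(0.604), 126), (np.float64(0.608), 14), (np.float64(0.612), 86), (np.float64(0.616), 87), (np.float64(0.62), 57), (np.float64(0.624), 43), (np.float64(0.628), 42), (np.float64(0.632), 30), (np.float64(0.656), 13), (np.float64(0.66), 54), (np.float64(0.664), 53), (np.float64(0.668), 49), (np.float64(0.68), 19), (np.float64(0.684), 98), (np.float64(0.688), 90), (np.float64(0.692), 29), (np.float64(0.72), 108), (np.float64(0.724), 179), (np.float64(0.728), 132), (np.float64(0.732), 65), (np.float64(0.784), 139), (np.float64(0.788), 126), (np.float64(0.792), 105)]
```

Request:
{"op": "carry_out", "data": {"moves": [{"tx": 0, "ty": 1.5, "tz": 0, "wx": 0, "wy": 0, "wz": 0.17, "claw": -1}, {"tx": 0, "ty": 2, "tz": 0, "wx": 0, "wy": 0, "wz": 0.17, "claw": -1}, {"tx": 0, "ty": 2, "tz": 0, "wx": 0, "wy": 0, "wz": 0.17, "claw": -1}, {"tx": 0, "ty": 2, "tz": 0, "wx": 0, "wy": 0, "wz": 0.17, "claw": -1}, {"tx": 0, "ty": 2.5, "tz": 0, "wx": 0, "wy": 0, "wz": 0.17, "claw": -1}, {"tx": 0, "ty": 2.5, "tz": 0, "wx": 0, "wy": 0, "wz": 0.17, "claw": -1}, {"tx": 0, "ty": 2.5, "tz": 0, "wx": 0, "wy": 0, "wz": 0.17, "claw": -1}, {"tx": 0, "ty": 2.5, "tz": 0, "wx": 0, "wy": 0, "wz": 0.17, "claw": -1}]}}

```text
clock: 2.45
tcp_pos: [0.5366, -0.0821, 0.3511]
orientation: [-0.0, 0.852, 0.524, -0.0]
wrist_force: [1.0, 0.9, 0.2]
finger_gap: 0.0855
grip_force: 0.0
```

Request:
{"op": "carry_out", "data": {"moves": [{"tx": 0, "ty": 2.5, "tz": -0.5, "wx": 0, "wy": 0, "wz": 0.17, "claw": -1}, {"tx": 0, "ty": 2.5, "tz": -0.5, "wx": 0, "wy": 0, "wz": 0.17, "claw": -1}, {"tx": -0.5, "ty": 2.5, "tz": -0.5, "wx": 0, "wy": 0, "wz": 0.17, "claw": -1}, {"tx": -0.5, "ty": 2.5, "tz": -0.5, "wx": 0, "wy": 0, "wz": 0.17, "claw": -1}, {"tx": -0.5, "ty": 2.5, "tz": -0.5, "wx": 0, "wy": 0, "wz": 0.17, "claw": -1}, {"tx": -0.5, "ty": 2.5, "tz": -0.5, "wx": 0, "wy": 0, "wz": 0.17, "claw": -1}, {"tx": -0.5, "ty": 2.5, "tz": -0.5, "wx": 0, "wy": 0, "wz": 0.17, "claw": -1}, {"tx": -0.5, "ty": 2.5, "tz": -0.5, "wx": 0, "wy": 0, "wz": 0.17, "claw": -1}]}}

```text
clock: 3.45
tcp_pos: [0.507, 0.1178, 0.3109]
orientation: [-0.0, 0.333, 0.943, -0.0]
wrist_force: [-0.1, -0.1, 0.2]
finger_gap: 0.085
grip_force: 0.0
```

Request:
{"op": "carry_out", "data": {"moves": [{"tx": 0, "ty": 2.5, "tz": -0.5, "wx": 0, "wy": 0, "wz": 0.17, "claw": -1}, {"tx": 0, "ty": 2.5, "tz": -0.5, "wx": 0, "wy": 0, "wz": 0.17, "claw": -1}, {"tx": 0, "ty": 2.5, "tz": 0, "wx": 0, "wy": 0, "wz": 0.17, "claw": -1}, {"tx": 0, "ty": 1.5, "tz": 0, "wx": 0, "wy": 0, "wz": 0.14, "claw": -1}, {"tx": 0, "ty": 0, "tz": 0, "wx": 0, "wy": 0, "wz": 0, "claw": -1}, {"tx": 0, "ty": 0, "tz": 0, "wx": 0, "wy": 0, "wz": 0, "claw": -1}]}}

```text
clock: 4.2
tcp_pos: [0.5075, 0.2074, 0.3012]
orientation: [-0.0, 0.018, 1.0, -0.0]
wrist_force: [-0.2, 0.7, -0.6]
finger_gap: 0.0853
grip_force: 0.0
```

Run:
```python
from h import *
s=env.get_state(); c=read_camera("wrist"); print(s["tcp_pos"],s["orientation"],s["joint_pos"],s["clock"])
W=world(c,s); np.save("wr.npy",W); cv2.imwrite("pics/wr.png",c["image"])
```

```text
[0.50752239 0.20743168 0.30121042] [-1.23034471e-04  1.78182399e-02  9.99841222e-01 -1.59095502e-04] [ 2.41696739e-01  2.52143408e-01  1.33177740e-01  1.45215014e+00
 -2.44391739e-04  2.77335145e-01] 4.2
```

View pics/wr.png

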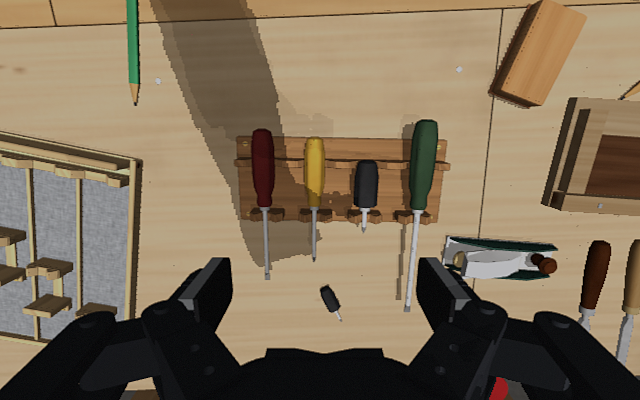

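Wrist view of the rest: red (262,170), yellow (315,172), stub (366,185) and green (424,165). The loose small stub is at (330,298). Now I'll fit the axes precisely.

```bash
cat > fit.py <<'E'
from h import *
a,l,z=np.load("tz.npy").T; th=float(np.load("th.npy"))
# refine yaw: batten centre at near/far
for b in (-.146,-.078,-.010):
    k=(z>.013)&(z<.02)&(abs(l-b)<.007)
    for lo,hi in((.52,.6),(.6,.68),(.68,.79)):
        kk=k&(a>lo)&(a<hi)
        if kk.sum()>20: print("batten",b,lo,round(np.median(l[kk]),4),end="; ")
print()
f=(l>-.2)&(l<.05)
k=(z>.043)&(a<.505)&f; print("board a pct",np.percentile(a[k],[1,5,50,95,99]).round(4), np.median(z[k]))
for s in range(4):
    k=k=(z>.043)&(a<.505)&(abs(l-(.023-.068*s))<.025); print(np.percentile(a[k],[3,97]).round(4),end=" ")
for c,nm,st,v in((.023,293,.293,.237),(-.045,228,.228,.172),(-.113,190,.19,.134),(-.181,117,.117,.0895)):
    kv=(z>.04)&(abs(a-.496-v)<.018)&(abs(l-c)<.034); ks=(z>.045)&(abs(a-.496-st-.006)<.018)&(abs(l-c)<.034)
    print(nm,"V a,l",np.percentile(a[kv],[3,97]).round(4),np.percentile(l[kv],[2,98]).round(4),"stop",np.percentile(a[ks],[3,97]).round(4),np.percentile(l[ks],[2,98]).round(4))
W=np.load("wr.npy")
im=cv2.cvtColor(cv2.imread("pics/wr.png"),cv2.COLOR_BGR2HSV)
for nm,(u,v),(hu,hv) in (("red",(262,145),(262,195)),("yellow",(315,150),(315,195)),("stub",(366,170),(366,200)),("green",(425,140),(422,195))):
    X0=W[(v+hv)//2,(u+hu)//2]
    sub=W[100:330,200:460].reshape(-1,3)
    k=np.isfinite(sub).all(1)&(abs(sub[:,1]-X0[1])<.03)&(sub[:,2]>.0385)
    k&=(sub[:,0]<.78); Q=sub[k]
    # centre by slices along x
    r=[]
    for x in np.arange(Q[:,0].min(),Q[:,0].max(),.02):
        q=Q[abs(Q[:,0]-x-.01)<.01]
        if len(q)>8: r.append((x+.01,(q[:,1].min()+q[:,1].max())/2,np.ptp(q[:,1]),q[:,2].max()))
    print(nm,"x",Q[:,0].min().round(4),Q[:,0].max().round(4)); print(np.array(r).round(3).tolist())
E
python3 fit.py
```

```text
batten -0.146 0.52 -0.1457; batten -0.146 0.6 -0.1449; batten -0.146 0.68 -0.1453; batten -0.078 0.52 -0.0776; batten -0.078 0.6 -0.0772; batten -0.078 0.68 -0.0768; batten -0.01 0.52 -0.01; batten -0.01 0.6 -0.0095; batten -0.01 0.68 -0.0092; 
board a pct [0.4842 0.4851 0.4901 0.4938 0.4943] 0.047382023413319235
[0.4848 0.4934] [0.4847 0.4935] [0.4846 0.494 ] [0.4851 0.4943] 293 V a,l [0.7234 0.7359] [0.0033 0.0456] stop [0.7859 0.7953] [0.0056 0.0437]
228 V a,l [0.659  0.6712] [-0.0648 -0.0223] stop [0.7213 0.7304] [-0.0618 -0.0242]
190 V a,l [0.6216 0.6339] [-0.1315 -0.0903] stop [0.6838 0.6928] [-0.1303 -0.0915]
117 V a,l [0.5751 0.6005] [-0.19   -0.1482] stop [0.601  0.6208] [-0.1979 -0.1474]
red x 0.4459 0.6574
[[0.456, 0.131, 0.026, 0.056], [0.476, 0.123, 0.044, 0.056], [0.496, 0.13, 0.06, 0.333], [0.516, 0.128, 0.029, 0.056], [0.536, 0.127, 0.022, 0.054], [0.556, 0.125, 0.044, 0.049], [0.576, 0.126, 0.043, 0.047], [0.596, 0.123, 0.006, 0.046], [0.616, 0.122, 0.006, 0.044], [0.636, 0.121, 0.006, 0.045], [0.656, 0.12, 0.008, 0.044]]
yellow x 0.459 0.6304
[[0.469, 0.196, 0.025, 0.054], [0.489, 0.197, 0.06, 0.376], [0.509, 0.204, 0.045, 0.054], [0.529, 0.194, 0.025, 0.054], [0.549, 0.193, 0.017, 0.053], [0.569, 0.194, 0.044, 0.049], [0.589, 0.191, 0.005, 0.045], [0.609, 0.19, 0.005, 0.046], [0.629, 0.189, 0.005, 0.045]]
stub x 0.4896 0.5893
[[0.5, 0.262, 0.06, 0.377], [0.52, 0.261, 0.031, 0.348], [0.54, 0.261, 0.032, 0.056], [0.56, 0.261, 0.044, 0.056], [0.58, 0.261, 0.044, 0.048]]
green x 0.4422 0.718
[[0.452, 0.335, 0.03, 0.06], [0.472, 0.335, 0.033, 0.059], [0.492, 0.333, 0.059, 0.059], [0.512, 0.333, 0.059, 0.058], [0.532, 0.332, 0.029, 0.058], [0.552, 0.331, 0.022, 0.056], [0.572, 0.328, 0.044, 0.05], [0.592, 0.329, 0.008, 0.047], [0.612, 0.328, 0.008, 0.046], [0.632, 0.327, 0.007, 0.046], [0.652, 0.326, 0.008, 0.047], [0.672, 0.325, 0.008, 0.046], [0.692, 0.324, 0.007, 0.045], [0.712, 0.323, 0.008, 0.045]]
```

Request:
{"op": "carry_out", "data": {"moves": [{"tx": 0.4, "ty": 3.1, "tz": -4, "wx": 0, "wy": 0, "wz": -0.01, "claw": -0.32}, {"tx": 0.4, "ty": 3.1, "tz": -4, "wx": 0, "wy": 0, "wz": 0, "claw": -0.32}, {"tx": 0.4, "ty": 3.1, "tz": -5, "wx": 0, "wy": 0, "wz": 0, "claw": -0.32}, {"tx": 0.3, "ty": 3.2, "tz": -5, "wx": 0, "wy": 0, "wz": 0, "claw": -0.32}, {"tx": 0, "ty": 0, "tz": -2, "wx": 0, "wy": 0, "wz": 0, "claw": -0.32}, {"tx": 0, "ty": 0, "tz": 0, "wx": 0, "wy": 0, "wz": 0, "claw": -0.32}, {"tx": 0, "ty": 0, "tz": 0, "wx": 0, "wy": 0, "wz": 0, "claw": -0.32}]}}

```text
clock: 5.12
tcp_pos: [0.5234, 0.3333, 0.1026]
orientation: [0.001, 0.022, 1.0, 0.0]
wrist_force: [0.6, -0.1, 0.3]
finger_gap: 0.0565
grip_force: 0.0
```

Run:
```python
from h import *
s=env.get_state(); c=read_camera("wrist"); cv2.imwrite("pics/g1.png",c["image"])
q=s["orientation"]; print(s["tcp_pos"],np.degrees(2*np.arctan2(q[2],q[1])),s["finger_gap"],s["joint_pos"][5])
```

```text
[0.52341796 0.33328841 0.10264483] 177.5105891310135 0.056463887542295824 0.48119476307097636
```

View pics/g1.png

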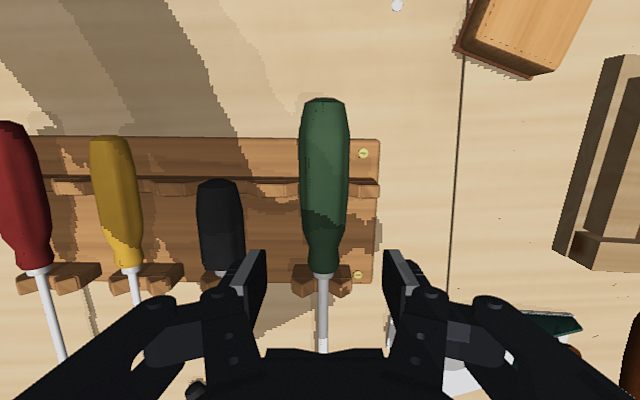

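The green handle is centred between the fingers at column 323. I'll descend and grip.

Request:
{"op": "carry_out", "data": {"newtons": 60, "moves": [{"tx": 0, "ty": 0, "tz": -3, "wx": 0, "wy": 0, "wz": 0, "claw": -0.32}, {"tx": 0, "ty": 0, "tz": -3, "wx": 0, "wy": 0, "wz": 0, "claw": -0.32}, {"tx": 0, "ty": 0, "tz": -2.1, "wx": 0, "wy": 0, "wz": 0, "claw": -0.32}, {"tx": 0, "ty": 0, "tz": 0, "wx": 0, "wy": 0, "wz": 0, "claw": -0.32}, {"tx": 0, "ty": 0, "tz": 0, "wx": 0, "wy": 0, "wz": 0, "claw": 1}, {"tx": 0, "ty": 0, "tz": 0, "wx": 0, "wy": 0, "wz": 0, "claw": 1}, {"tx": 0, "ty": 0, "tz": 0, "wx": 0, "wy": 0, "wz": 0, "claw": 1}, {"tx": 0, "ty": 0, "tz": 0, "wx": 0, "wy": 0, "wz": 0, "claw": 1}]}}

```text
clock: 6.18
tcp_pos: [0.5239, 0.3342, 0.0226]
orientation: [0.002, 0.021, 1.0, 0.001]
wrist_force: [-0.5, -1.3, 6.7]
finger_gap: 0.0275
grip_force: 58.3
```

Request:
{"op": "carry_out", "data": {"moves": [{"tx": 0, "ty": 0, "tz": 0, "wx": 0, "wy": 0, "wz": 0, "claw": 1}, {"tx": 0, "ty": 0, "tz": 0, "wx": 0, "wy": 0, "wz": 0, "claw": 1}]}}

```text
clock: 6.42
tcp_pos: [0.5239, 0.3342, 0.0226]
orientation: [0.002, 0.021, 1.0, 0.001]
wrist_force: [-1.5, -1.3, 6.4]
finger_gap: 0.0274
grip_force: 58.3
```

Request:
{"op": "carry_out", "data": {"newtons": 80, "moves": [{"tx": 0, "ty": 0, "tz": 1.5, "wx": 0, "wy": 0, "wz": 0, "claw": 1}, {"tx": 0, "ty": 0, "tz": 4, "wx": 0, "wy": 0, "wz": 0, "claw": 1}, {"tx": 0, "ty": 0, "tz": 4.5, "wx": 0, "wy": 0, "wz": 0, "claw": 1}, {"tx": 0, "ty": -2, "tz": 0, "wx": 0, "wy": 0, "wz": -0.015, "claw": 1}, {"tx": 0.4, "ty": -4, "tz": 0, "wx": 0, "wy": 0, "wz": -0.02, "claw": 1}, {"tx": 0.5, "ty": -5, "tz": 0, "wx": 0, "wy": 0, "wz": -0.02, "claw": 1}, {"tx": 0.5, "ty": -5, "tz": 0, "wx": 0, "wy": 0, "wz": -0.02, "claw": 1}, {"tx": 0.5, "ty": -5, "tz": 0, "wx": 0, "wy": 0, "wz": -0.02, "claw": 1}]}}

```text
clock: 7.42
tcp_pos: [0.5408, 0.1218, 0.1201]
orientation: [-0.0, 0.069, 0.998, -0.0]
wrist_force: [1.3, 0.5, -0.9]
finger_gap: 0.0267
grip_force: 78.4
```

Request:
{"op": "carry_out", "data": {"moves": [{"tx": 0.5, "ty": -5, "tz": 0, "wx": 0, "wy": 0, "wz": -0.02, "claw": 1}, {"tx": 0.5, "ty": -5, "tz": 0, "wx": 0, "wy": 0, "wz": -0.02, "claw": 1}, {"tx": 0.5, "ty": -5, "tz": 0, "wx": 0, "wy": 0, "wz": -0.02, "claw": 1}, {"tx": 0.5, "ty": -5, "tz": 0, "wx": 0, "wy": 0, "wz": -0.02, "claw": 1}, {"tx": 0.5, "ty": -3, "tz": 0, "wx": 0, "wy": 0, "wz": -0.02, "claw": 1}, {"tx": 0.3, "ty": -1.2, "tz": 0, "wx": 0, "wy": 0, "wz": 0, "claw": 1}, {"tx": 0, "ty": 0, "tz": 0, "wx": 0, "wy": 0, "wz": 0, "claw": 1}, {"tx": 0, "ty": 0, "tz": 0, "wx": 0, "wy": 0, "wz": 0, "claw": 1}]}}

```text
clock: 8.43
tcp_pos: [0.569, -0.117, 0.1202]
orientation: [-0.0, 0.118, 0.993, 0.0]
wrist_force: [0.2, 1.2, -1.4]
finger_gap: 0.0269
grip_force: 78.4
```

```bash
cat > chk.py <<'E'
import sys
from h import *
# usage: chk name lane g ; prints remaining correction in cm / rad
L={"293":(.0242,.4927),"228":(-.0437,.4931),"190":(-.1112,.4938),"117":(-.1795,.4943)}
name,lane,g=sys.argv[1],sys.argv[2],float(sys.argv[3])
l,a0=L[lane]; a=a0+int(lane)/2000-g; l+=.006*(a-.56)
th=np.radians(-14); d=np.array([np.cos(th),np.sin(th)]); n=np.array([-d[1],d[0]])
s=env.get_state(); q=s["orientation"]; r=R.from_quat([q[1],q[2],q[3],q[0]])
yaw=np.arctan2(*(r.as_matrix()[:2,0][::-1])); e=(np.pi+np.radians(-13.65)-yaw+np.pi)%(2*np.pi)-np.pi
t=a*d+l*n; print("to go cm",((t-s["tcp_pos"][:2])*100).round(2),"wz",round(e,4),"z",s["tcp_pos"][2].round(4),"zaxis",r.as_matrix()[:,2].round(4),"gap",s["finger_gap"],s["clock"])
c=read_camera("wrist"); cv2.imwrite(f"pics/{name}.png",c["image"]); np.save("wl.npy",world(c,s))
E
python3 chk.py p1 293 .0562
```

```text
to go cm [ 0.26 -0.04] wz -0.0027 z 0.1202 zaxis [-7.e-04  8.e-04 -1.e+00] gap 0.026897512164362015 8.425
```

View pics/p1.png

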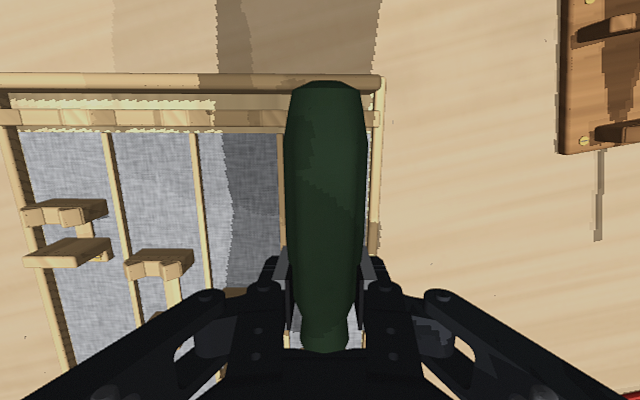

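The handle is held straight at columns 287–363, and lane 293 (right-hand side) is below it. I'll check pitch and butt position from the depth data.

```bash
cat > butt.py <<'E'
import sys
from h import *
W=np.load("wl.npy"); s=env.get_state(); zt=s["tcp_pos"][2]
th=np.radians(-14); d=np.array([np.cos(th),np.sin(th)]); n=np.array([-d[1],d[0]])
H=W[40:345,250:400].reshape(-1,3); H=H[np.isfinite(H).all(1)&(H[:,2]>zt+.012)&(H[:,2]<zt+.05)]
a=H[:,:2]@d; l=H[:,:2]@n; ta=s["tcp_pos"][:2]@d; tl=s["tcp_pos"][:2]@n
print("butt a",np.percentile(a,.3).round(4),"tcp a,l",ta.round(4),tl.round(4))
for x in np.arange(a.min(),ta+.01,.012):
    k=abs(a-x-.006)<.006
    if k.sum()>30: print(round(x+.006-ta,3),"ridge z-tcp",np.percentile(H[k,2],98).round(4)-round(zt,4),"lat-tcp",((l[k].min()+l[k].max())/2-tl).round(4),np.ptp(l[k]).round(4))
E
python3 butt.py
```

```text
butt a 0.4993 tcp a,l 0.5804 0.0243
-0.076 ridge z-tcp 0.03539999999999999 lat-tcp 0.0002 0.028
-0.064 ridge z-tcp 0.03559999999999999 lat-tcp 0.0001 0.0327
-0.052 ridge z-tcp 0.03539999999999999 lat-tcp 0.0002 0.033
-0.04 ridge z-tcp 0.03520000000000001 lat-tcp 0.0002 0.0331
-0.028 ridge z-tcp 0.035 lat-tcp 0.0002 0.0331
-0.016 ridge z-tcp 0.04930000000000001 lat-tcp 0.0005 0.0536
-0.004 ridge z-tcp 0.0441 lat-tcp 0.0002 0.0541
0.008 ridge z-tcp 0.045899999999999996 lat-tcp 0.0003 0.0312
```

Request:
{"op": "carry_out", "data": {"moves": [{"tx": 0.15, "ty": -0.04, "tz": -1.5, "wx": 0, "wy": 0, "wz": 0, "claw": 1}, {"tx": 0, "ty": 0, "tz": -2.5, "wx": 0, "wy": 0, "wz": 0, "claw": 1}, {"tx": 0, "ty": 0, "tz": -2, "wx": 0, "wy": 0, "wz": 0, "claw": 1}, {"tx": 0, "ty": 0, "tz": -1.5, "wx": 0, "wy": 0, "wz": 0, "claw": 1}, {"tx": 0, "ty": 0, "tz": -1.2, "wx": 0, "wy": 0, "wz": 0, "claw": 1}, {"tx": 0, "ty": 0, "tz": -0.6, "wx": 0, "wy": 0, "wz": 0, "claw": 1}, {"tx": 0, "ty": 0, "tz": -0.4, "wx": 0, "wy": 0, "wz": 0, "claw": 1}, {"tx": 0, "ty": 0, "tz": 0, "wx": 0, "wy": 0, "wz": 0, "claw": 1}]}}

```text
clock: 9.48
tcp_pos: [0.5712, -0.1188, 0.0236]
orientation: [0.0, 0.118, 0.993, -0.0]
wrist_force: [0.4, 0.5, 0.4]
finger_gap: 0.0269
grip_force: 78.4
```

Request:
{"op": "carry_out", "data": {"moves": [{"tx": 0, "ty": 0, "tz": -0.1, "wx": 0, "wy": 0, "wz": 0, "claw": 1}, {"tx": 0, "ty": 0, "tz": -0.05, "wx": 0, "wy": 0, "wz": 0, "claw": 1}, {"tx": 0, "ty": 0, "tz": 0, "wx": 0, "wy": 0, "wz": 0, "claw": 1}]}}

```text
clock: 9.85
tcp_pos: [0.5714, -0.1188, 0.0229]
orientation: [0.001, 0.118, 0.993, -0.0]
wrist_force: [-1.7, 0.2, 5.9]
finger_gap: 0.0268
grip_force: 78.9
```

Request:
{"op": "carry_out", "data": {"moves": [{"tx": 0, "ty": 0, "tz": 0, "wx": 0, "wy": 0, "wz": 0, "claw": 0.1}, {"tx": 0, "ty": 0, "tz": 0, "wx": 0, "wy": 0, "wz": 0, "claw": -0.1}, {"tx": 0, "ty": 0, "tz": 0, "wx": 0, "wy": 0, "wz": 0, "claw": -0.3}, {"tx": 0, "ty": 0, "tz": 0, "wx": 0, "wy": 0, "wz": 0, "claw": -0.3}, {"tx": 0, "ty": 0, "tz": 2, "wx": 0, "wy": 0, "wz": 0, "claw": -0.3}, {"tx": 0, "ty": 0, "tz": 4, "wx": 0, "wy": 0, "wz": 0, "claw": -0.3}, {"tx": 0, "ty": 0, "tz": 4, "wx": 0, "wy": 0, "wz": 0, "claw": -0.3}, {"tx": 0, "ty": 0, "tz": 0, "wx": 0, "wy": 0, "wz": 0, "claw": -0.3}]}}

```text
clock: 10.85
tcp_pos: [0.5735, -0.1195, 0.1255]
orientation: [0.003, 0.118, 0.993, -0.001]
wrist_force: [0.2, -0.0, 0.7]
finger_gap: 0.0556
grip_force: 0.0
```

```bash
cat > lay.py <<'E'
import sys
from h import *
# check laid tools from wrist view: lat slice centre, top z, along each lane
s=env.get_state(); c=read_camera("wrist"); W=world(c,s); cv2.imwrite("pics/%s.png"%sys.argv[1],c["image"])
th=np.radians(-14); d=np.array([np.cos(th),np.sin(th)]); n=np.array([-d[1],d[0]])
W=W.reshape(-1,3); W=W[np.isfinite(W).all(1)]; a=W[:,:2]@d; l=W[:,:2]@n; z=W[:,2]
print(s["tcp_pos"],s["clock"])
for nm in sys.argv[2:]:
    lc={"293":.0242,"228":-.0437,"190":-.1112,"117":-.1795}[nm]
    k=(abs(l-lc)<.02)&(a>.497)&(z>.025)&(z<.066)
    for x in np.arange(.497,.80,.015):
        kk=k&(abs(a-x-.0075)<.0075)
        if kk.sum()>10: print(nm,round(x+.0075,3),"z",np.percentile(z[kk],97).round(4),"lat",((l[kk].min()+l[kk].max())/2-lc).round(4),np.ptp(l[kk]).round(3))
E
python3 lay.py l1 293
```

```text
[ 0.57346951 -0.11948485  0.12552812] 10.85
293 0.504 z 0.0568 lat 0.0 0.04
293 0.52 z 0.0575 lat 0.0 0.04
293 0.534 z 0.0576 lat -0.001 0.033
293 0.55 z 0.0575 lat -0.0007 0.033
293 0.564 z 0.0575 lat -0.0009 0.032
293 0.58 z 0.0575 lat -0.0009 0.031
293 0.594 z 0.0567 lat -0.001 0.028
293 0.61 z 0.0551 lat -0.0009 0.023
293 0.624 z 0.0511 lat -0.0008 0.013
293 0.64 z 0.0479 lat -0.0007 0.007
293 0.655 z 0.0477 lat -0.0006 0.007
293 0.67 z 0.048 lat -0.0009 0.007
293 0.685 z 0.0479 lat -0.0007 0.007
293 0.7 z 0.0477 lat -0.0006 0.007
293 0.715 z 0.0477 lat 0.0008 0.034
293 0.73 z 0.0296 lat 0.0004 0.039
```

View pics/l1.png

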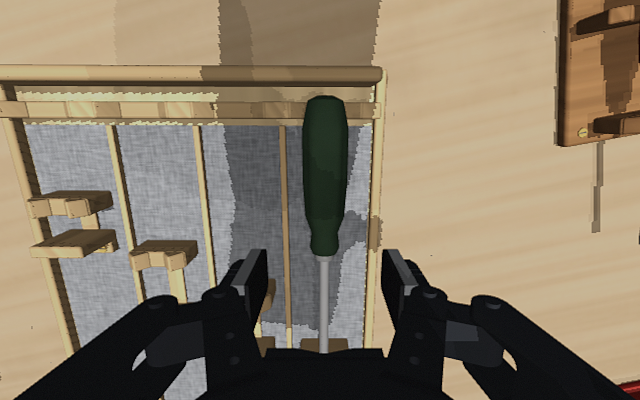

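Long one lies level at column 325, with the handle in the comb and the shaft in the V. Next is red.

Request:
{"op": "carry_out", "data": {"moves": [{"tx": -0.6, "ty": 3, "tz": 0, "wx": 0, "wy": 0, "wz": 0.03, "claw": -0.32}, {"tx": -1.2, "ty": 5, "tz": 0, "wx": 0, "wy": 0, "wz": 0.04, "claw": -0.32}, {"tx": -1.2, "ty": 5, "tz": 0, "wx": 0, "wy": 0, "wz": 0.04, "claw": -0.32}, {"tx": -1.2, "ty": 5, "tz": -1, "wx": 0, "wy": 0, "wz": 0.04, "claw": -0.32}, {"tx": -1.2, "ty": 4, "tz": -1, "wx": 0, "wy": 0, "wz": 0.035, "claw": -0.32}, {"tx": -0.6, "ty": 2.8, "tz": 0, "wx": 0, "wy": 0, "wz": 0.01, "claw": -0.32}, {"tx": 0, "ty": 0, "tz": 0, "wx": 0, "wy": 0, "wz": 0, "claw": -0.32}, {"tx": 0, "ty": 0, "tz": 0, "wx": 0, "wy": 0, "wz": 0, "claw": -0.32}]}}

```text
clock: 11.9
tcp_pos: [0.5107, 0.1289, 0.1011]
orientation: [-0.001, 0.021, 1.0, -0.0]
wrist_force: [-0.3, -0.5, -0.6]
finger_gap: 0.0564
grip_force: 0.0
```

```bash
cat > gr.py <<'E'
import sys
from h import *
# handle under/near gripper in rest: centre line vs tcp; butt x
s=env.get_state(); c=read_camera("wrist"); W=world(c,s); cv2.imwrite("pics/%s.png"%sys.argv[1],c["image"])
q=s["orientation"]; t=s["tcp_pos"]; print(t,np.degrees(2*np.arctan2(q[2],q[1])),s["finger_gap"],s["clock"])
W=W.reshape(-1,3); W=W[np.isfinite(W).all(1)]
k=(abs(W[:,1]-t[1])<.03)&(W[:,2]>.0445)&(W[:,2]<.065)&(W[:,0]<t[0]+.05); H=W[k]; print("butt x",np.percentile(H[:,0],.5).round(4))
for x in np.arange(H[:,0].min(),H[:,0].max(),.012):
    h=H[abs(H[:,0]-x-.006)<.006]
    if len(h)>30: print((x+.006).round(3),((h[:,1].min()+h[:,1].max())/2).round(4),np.ptp(h[:,1]).round(3),np.percentile(h[:,2],97).round(4))
E
python3 gr.py g2
```

```text
[0.51066123 0.12892339 0.10106164] 177.60012378620817 0.05642624638813912 11.9
butt x 0.447
0.452 0.1305 0.025 0.0551
0.464 0.13 0.028 0.0553
0.476 0.1295 0.029 0.0553
0.488 0.129 0.029 0.0552
0.5 0.1283 0.029 0.0551
0.512 0.1279 0.028 0.055
0.524 0.1274 0.025 0.0544
0.536 0.1262 0.02 0.0523
0.548 0.1267 0.018 0.0518
0.56 0.1257 0.034 0.0472
```

Request:
{"op": "carry_out", "data": {"newtons": 80, "moves": [{"tx": 0.3, "ty": -0.1, "tz": -3, "wx": 0, "wy": 0, "wz": 0, "claw": -0.32}, {"tx": 0, "ty": 0, "tz": -3, "wx": 0, "wy": 0, "wz": 0, "claw": -0.32}, {"tx": 0, "ty": 0, "tz": -2, "wx": 0, "wy": 0, "wz": 0, "claw": -0.32}, {"tx": 0, "ty": 0, "tz": 0, "wx": 0, "wy": 0, "wz": 0, "claw": -0.32}, {"tx": 0, "ty": 0, "tz": 0, "wx": 0, "wy": 0, "wz": 0, "claw": 1}, {"tx": 0, "ty": 0, "tz": 0, "wx": 0, "wy": 0, "wz": 0, "claw": 1}, {"tx": 0, "ty": 0, "tz": 0, "wx": 0, "wy": 0, "wz": 0, "claw": 1}, {"tx": 0, "ty": 0, "tz": 0, "wx": 0, "wy": 0, "wz": 0, "claw": 1}]}}

```text
clock: 12.95
tcp_pos: [0.5151, 0.128, 0.0233]
orientation: [0.001, 0.021, 1.0, -0.0]
wrist_force: [-1.0, -2.6, 5.6]
finger_gap: 0.0251
grip_force: 78.3
```

Request:
{"op": "carry_out", "data": {"moves": [{"tx": 0, "ty": 0, "tz": 0, "wx": 0, "wy": 0, "wz": 0, "claw": 1}, {"tx": 0, "ty": 0, "tz": 0, "wx": 0, "wy": 0, "wz": 0, "claw": 1}]}}

```text
clock: 13.2
tcp_pos: [0.5151, 0.128, 0.0233]
orientation: [0.001, 0.021, 1.0, -0.0]
wrist_force: [-0.8, -2.5, 6.5]
finger_gap: 0.0255
grip_force: 78.3
```

Request:
{"op": "carry_out", "data": {"moves": [{"tx": 0, "ty": 0, "tz": 1.5, "wx": 0, "wy": 0, "wz": 0, "claw": 1}, {"tx": 0, "ty": 0, "tz": 4, "wx": 0, "wy": 0, "wz": 0, "claw": 1}, {"tx": 0, "ty": 0, "tz": 4.5, "wx": 0, "wy": 0, "wz": 0, "claw": 1}, {"tx": 0, "ty": -2, "tz": 0, "wx": 0, "wy": 0, "wz": -0.016, "claw": 1}, {"tx": 0.3, "ty": -4, "tz": 0, "wx": 0, "wy": 0, "wz": -0.03, "claw": 1}, {"tx": 0.5, "ty": -5, "tz": 0, "wx": 0, "wy": 0, "wz": -0.03, "claw": 1}, {"tx": 0.5, "ty": -5, "tz": 0, "wx": 0, "wy": 0, "wz": -0.03, "claw": 1}, {"tx": 0.5, "ty": -5, "tz": 0, "wx": 0, "wy": 0, "wz": -0.03, "claw": 1}]}}

```text
clock: 14.2
tcp_pos: [0.5322, -0.0829, 0.123]
orientation: [0.001, 0.089, 0.996, 0.0]
wrist_force: [0.7, 0.5, -0.5]
finger_gap: 0.0253
grip_force: 78.7
```

Request:
{"op": "carry_out", "data": {"moves": [{"tx": 0.5, "ty": -5, "tz": 0, "wx": 0, "wy": 0, "wz": -0.03, "claw": 1}, {"tx": 0.5, "ty": -3, "tz": 0, "wx": 0, "wy": 0, "wz": -0.03, "claw": 1}, {"tx": 0, "ty": -1.8, "tz": 0, "wx": 0, "wy": 0, "wz": 0, "claw": 1}, {"tx": 0, "ty": 0, "tz": 0, "wx": 0, "wy": 0, "wz": 0, "claw": 1}, {"tx": 0, "ty": 0, "tz": 0, "wx": 0, "wy": 0, "wz": 0, "claw": 1}]}}

```text
clock: 14.82
tcp_pos: [0.5416, -0.1783, 0.1219]
orientation: [-0.0, 0.118, 0.993, 0.0]
wrist_force: [-0.7, -0.3, -0.3]
finger_gap: 0.025
grip_force: 78.7
```

```bash
python3 chk.py p2 228 .0369; python3 butt.py
```

```text
to go cm [ 0.11 -0.19] wz -0.0017 z 0.1219 zaxis [-5.e-04  9.e-04 -1.e+00] gap 0.024981590068804432 14.825
butt a 0.5002 tcp a,l 0.5687 -0.0418
-0.063 ridge z-tcp 0.0319 lat-tcp 0.0004 0.0257
-0.051 ridge z-tcp 0.032100000000000004 lat-tcp 0.0004 0.0298
-0.039 ridge z-tcp 0.0319 lat-tcp 0.0004 0.0301
-0.027 ridge z-tcp 0.0319 lat-tcp 0.0003 0.0301
-0.015 ridge z-tcp 0.04920000000000001 lat-tcp 0.0003 0.0529
-0.003 ridge z-tcp 0.045700000000000005 lat-tcp 0.0002 0.0528
0.009 ridge z-tcp 0.046100000000000016 lat-tcp 0.0004 0.0299
```

Request:
{"op": "carry_out", "data": {"moves": [{"tx": 0.12, "ty": -0.2, "tz": -1.5, "wx": 0, "wy": 0, "wz": 0, "claw": 1}, {"tx": 0, "ty": 0, "tz": -2.5, "wx": 0, "wy": 0, "wz": 0, "claw": 1}, {"tx": 0, "ty": 0, "tz": -2, "wx": 0, "wy": 0, "wz": 0, "claw": 1}, {"tx": 0, "ty": 0, "tz": -1.5, "wx": 0, "wy": 0, "wz": 0, "claw": 1}, {"tx": 0, "ty": 0, "tz": -1.2, "wx": 0, "wy": 0, "wz": 0, "claw": 1}, {"tx": 0, "ty": 0, "tz": -0.6, "wx": 0, "wy": 0, "wz": 0, "claw": 1}, {"tx": 0, "ty": 0, "tz": -0.5, "wx": 0, "wy": 0, "wz": 0, "claw": 1}, {"tx": 0, "ty": 0, "tz": 0, "wx": 0, "wy": 0, "wz": 0, "claw": 1}]}}

```text
clock: 15.88
tcp_pos: [0.5435, -0.1818, 0.0241]
orientation: [0.0, 0.119, 0.993, -0.0]
wrist_force: [0.2, -0.2, -1.4]
finger_gap: 0.0252
grip_force: 78.7
```

Request:
{"op": "carry_out", "data": {"moves": [{"tx": 0, "ty": 0, "tz": -0.1, "wx": 0, "wy": 0, "wz": 0, "claw": 1}, {"tx": 0, "ty": 0, "tz": 0, "wx": 0, "wy": 0, "wz": 0, "claw": 1}]}}

```text
clock: 16.12
tcp_pos: [0.5436, -0.1819, 0.0236]
orientation: [0.001, 0.119, 0.993, -0.0]
wrist_force: [-0.7, 0.8, 3.2]
finger_gap: 0.0251
grip_force: 79.0
```

Request:
{"op": "carry_out", "data": {"moves": [{"tx": 0, "ty": 0.1, "tz": 0, "wx": 0, "wy": 0, "wz": 0, "claw": 0.1}, {"tx": 0, "ty": 0, "tz": 0, "wx": 0, "wy": 0, "wz": 0, "claw": -0.1}, {"tx": 0, "ty": 0, "tz": 0, "wx": 0, "wy": 0, "wz": 0, "claw": -0.3}, {"tx": 0, "ty": 0, "tz": 0, "wx": 0, "wy": 0, "wz": 0, "claw": -0.3}, {"tx": 0, "ty": 0, "tz": 2, "wx": 0, "wy": 0, "wz": 0, "claw": -0.3}, {"tx": 0, "ty": 0, "tz": 4, "wx": 0, "wy": 0, "wz": 0, "claw": -0.3}, {"tx": 0, "ty": 0, "tz": 4, "wx": 0, "wy": 0, "wz": 0, "claw": -0.3}, {"tx": 0, "ty": 0, "tz": 0, "wx": 0, "wy": 0, "wz": 0, "claw": -0.3}]}}

```text
clock: 17.12
tcp_pos: [0.5456, -0.1818, 0.1265]
orientation: [0.003, 0.119, 0.993, -0.001]
wrist_force: [-0.4, -0.5, 0.1]
finger_gap: 0.0553
grip_force: 0.0
```

```bash
python3 lay.py l2 228 293
```

```text
[ 0.54555315 -0.18181706  0.12652369] 17.125
228 0.504 z 0.0544 lat 0.0 0.039
228 0.52 z 0.0551 lat 0.0001 0.04
228 0.534 z 0.0551 lat -0.0007 0.03
228 0.55 z 0.0552 lat -0.0006 0.029
228 0.564 z 0.0549 lat -0.0006 0.03
228 0.58 z 0.0549 lat -0.0009 0.028
228 0.594 z 0.0527 lat -0.0007 0.02
228 0.61 z 0.0496 lat -0.0007 0.014
228 0.624 z 0.046 lat -0.001 0.006
228 0.64 z 0.0461 lat -0.0009 0.006
228 0.655 z 0.0467 lat 0.0 0.04
228 0.67 z 0.0476 lat 0.0001 0.04
228 0.685 z 0.0457 lat -0.0011 0.005
228 0.7 z 0.0458 lat -0.001 0.005
293 0.504 z 0.0569 lat 0.0001 0.04
293 0.52 z 0.0575 lat 0.0001 0.04
293 0.534 z 0.0576 lat -0.0014 0.032
293 0.55 z 0.0575 lat -0.0013 0.033
293 0.564 z 0.0575 lat -0.0013 0.032
293 0.58 z 0.0576 lat -0.0015 0.03
293 0.594 z 0.0566 lat -0.0018 0.027
293 0.61 z 0.0549 lat -0.0003 0.019
```

Request:
{"op": "carry_out", "data": {"moves": [{"tx": 0, "ty": 3, "tz": 0, "wx": 0, "wy": 0, "wz": 0.02, "claw": -0.32}, {"tx": -0.5, "ty": 5, "tz": 0, "wx": 0, "wy": 0, "wz": 0.03, "claw": -0.32}, {"tx": -0.5, "ty": 5.5, "tz": 0, "wx": 0, "wy": 0, "wz": 0.03, "claw": -0.32}, {"tx": -0.5, "ty": 5.5, "tz": 0, "wx": 0, "wy": 0, "wz": 0.03, "claw": -0.32}, {"tx": -0.5, "ty": 5.5, "tz": -0.5, "wx": 0, "wy": 0, "wz": 0.03, "claw": -0.32}, {"tx": -0.5, "ty": 5.5, "tz": -1, "wx": 0, "wy": 0, "wz": 0.03, "claw": -0.32}, {"tx": -0.2, "ty": 5, "tz": -1, "wx": 0, "wy": 0, "wz": 0.02, "claw": -0.32}, {"tx": 0, "ty": 2.6, "tz": 0, "wx": 0, "wy": 0, "wz": 0.006, "claw": -0.32}]}}

```text
clock: 18.18
tcp_pos: [0.5138, 0.1975, 0.0953]
orientation: [-0.002, 0.019, 1.0, -0.0]
wrist_force: [-0.2, -0.2, -1.9]
finger_gap: 0.0567
grip_force: 0.0
```

Request:
{"op": "carry_out", "data": {"moves": [{"tx": 0, "ty": 0, "tz": 0, "wx": 0, "wy": 0, "wz": 0, "claw": -0.32}, {"tx": 0, "ty": 0, "tz": 0, "wx": 0, "wy": 0, "wz": 0, "claw": -0.32}]}}

```text
clock: 18.42
tcp_pos: [0.5155, 0.1948, 0.0969]
orientation: [-0.001, 0.021, 1.0, -0.0]
wrist_force: [0.1, 0.2, -0.6]
finger_gap: 0.0564
grip_force: 0.0
```

```bash
python3 gr.py g3
```

```text
[0.51547766 0.19478202 0.096872  ] 177.59895717996352 0.05644868061057055 18.425
butt x 0.4593
0.464 0.1963 0.022 0.0522
0.476 0.1961 0.024 0.0527
0.488 0.1956 0.025 0.0527
0.5 0.1949 0.025 0.0528
0.512 0.1944 0.025 0.0528
0.524 0.1942 0.023 0.0526
0.536 0.1934 0.018 0.051
0.548 0.1928 0.017 0.0509
0.56 0.1933 0.034 0.0473
```

Request:
{"op": "carry_out", "data": {"moves": [{"tx": 0.25, "ty": -0.05, "tz": -3, "wx": 0, "wy": 0, "wz": 0, "claw": -0.32}, {"tx": 0, "ty": 0, "tz": -2.7, "wx": 0, "wy": 0, "wz": 0, "claw": -0.32}, {"tx": 0, "ty": 0, "tz": -2, "wx": 0, "wy": 0, "wz": 0, "claw": -0.32}, {"tx": 0, "ty": 0, "tz": 0, "wx": 0, "wy": 0, "wz": 0, "claw": -0.32}, {"tx": 0, "ty": 0, "tz": 0, "wx": 0, "wy": 0, "wz": 0, "claw": 1}, {"tx": 0, "ty": 0, "tz": 0, "wx": 0, "wy": 0, "wz": 0, "claw": 1}, {"tx": 0, "ty": 0, "tz": 0, "wx": 0, "wy": 0, "wz": 0, "claw": 1}, {"tx": 0, "ty": 0, "tz": 0, "wx": 0, "wy": 0, "wz": 0, "claw": 1}]}}

```text
clock: 19.48
tcp_pos: [0.5197, 0.1947, 0.0223]
orientation: [0.001, 0.021, 1.0, -0.0]
wrist_force: [-1.3, -1.8, 6.0]
finger_gap: 0.0235
grip_force: 78.1
```

Request:
{"op": "carry_out", "data": {"moves": [{"tx": 0, "ty": 0, "tz": 0, "wx": 0, "wy": 0, "wz": 0, "claw": 1}, {"tx": 0, "ty": 0, "tz": 0, "wx": 0, "wy": 0, "wz": 0, "claw": 1}]}}

```text
clock: 19.73
tcp_pos: [0.5197, 0.1947, 0.0223]
orientation: [0.001, 0.021, 1.0, -0.0]
wrist_force: [-1.3, -2.5, 5.3]
finger_gap: 0.0232
grip_force: 78.1
```

Request:
{"op": "carry_out", "data": {"moves": [{"tx": 0, "ty": 0, "tz": 1.5, "wx": 0, "wy": 0, "wz": 0, "claw": 1}, {"tx": 0, "ty": 0, "tz": 4, "wx": 0, "wy": 0, "wz": 0, "claw": 1}, {"tx": 0, "ty": 0, "tz": 4.5, "wx": 0, "wy": 0, "wz": 0, "claw": 1}, {"tx": 0, "ty": -2, "tz": 0, "wx": 0, "wy": 0, "wz": -0.016, "claw": 1}, {"tx": 0, "ty": -4, "tz": 0, "wx": 0, "wy": 0, "wz": -0.02, "claw": 1}, {"tx": 0, "ty": -5, "tz": 0, "wx": 0, "wy": 0, "wz": -0.02, "claw": 1}, {"tx": 0, "ty": -5, "tz": 0, "wx": 0, "wy": 0, "wz": -0.02, "claw": 1}, {"tx": 0, "ty": -5, "tz": 0, "wx": 0, "wy": 0, "wz": -0.02, "claw": 1}]}}

```text
clock: 20.72
tcp_pos: [0.5178, -0.0168, 0.1205]
orientation: [-0.0, 0.069, 0.998, 0.0]
wrist_force: [0.2, 0.7, -0.9]
finger_gap: 0.0232
grip_force: 78.6
```

Request:
{"op": "carry_out", "data": {"moves": [{"tx": 0, "ty": -5, "tz": 0, "wx": 0, "wy": 0, "wz": -0.02, "claw": 1}, {"tx": 0, "ty": -5, "tz": 0, "wx": 0, "wy": 0, "wz": -0.02, "claw": 1}, {"tx": 0, "ty": -5, "tz": 0, "wx": 0, "wy": 0, "wz": -0.02, "claw": 1}, {"tx": 0, "ty": -4, "tz": 0, "wx": 0, "wy": 0, "wz": -0.02, "claw": 1}, {"tx": 0, "ty": -3, "tz": 0, "wx": 0, "wy": 0, "wz": -0.02, "claw": 1}, {"tx": 0, "ty": -0.8, "tz": 0, "wx": 0, "wy": 0, "wz": 0, "claw": 1}, {"tx": 0, "ty": 0, "tz": 0, "wx": 0, "wy": 0, "wz": 0, "claw": 1}, {"tx": 0, "ty": 0, "tz": 0, "wx": 0, "wy": 0, "wz": 0, "claw": 1}]}}

```text
clock: 21.72
tcp_pos: [0.5183, -0.2419, 0.1206]
orientation: [-0.0, 0.118, 0.993, 0.0]
wrist_force: [-0.3, -0.1, -0.8]
finger_gap: 0.0234
grip_force: 78.6
```

```bash
python3 chk.py p3 190 .0263; python3 butt.py
```

```text
to go cm [ 0.06 -0.21] wz -0.0016 z 0.1206 zaxis [-6.e-04  1.e-03 -1.e+00] gap 0.023390371253269416 21.725
butt a 0.5001 tcp a,l 0.5616 -0.1092
-0.056 ridge z-tcp 0.02990000000000001 lat-tcp 0.0002 0.0232
-0.044 ridge z-tcp 0.030299999999999994 lat-tcp 0.0002 0.0262
-0.032 ridge z-tcp 0.030299999999999994 lat-tcp 0.0004 0.0271
-0.02 ridge z-tcp 0.03059999999999999 lat-tcp 0.0008 0.0416
-0.008 ridge z-tcp 0.049199999999999994 lat-tcp 0.0015 0.0534
0.004 ridge z-tcp 0.046499999999999986 lat-tcp 0.0004 0.0276
```

Request:
{"op": "carry_out", "data": {"moves": [{"tx": 0.1, "ty": -0.13, "tz": -1.5, "wx": 0, "wy": 0, "wz": 0, "claw": 1}, {"tx": 0, "ty": 0, "tz": -2.5, "wx": 0, "wy": 0, "wz": 0, "claw": 1}, {"tx": 0, "ty": 0, "tz": -2, "wx": 0, "wy": 0, "wz": 0, "claw": 1}, {"tx": 0, "ty": 0, "tz": -1.5, "wx": 0, "wy": 0, "wz": 0, "claw": 1}, {"tx": 0, "ty": 0, "tz": -1.2, "wx": 0, "wy": 0, "wz": 0, "claw": 1}, {"tx": 0, "ty": 0, "tz": -0.6, "wx": 0, "wy": 0, "wz": 0, "claw": 1}, {"tx": 0, "ty": 0, "tz": -0.45, "wx": 0, "wy": 0, "wz": 0, "claw": 1}, {"tx": 0, "ty": 0, "tz": 0, "wx": 0, "wy": 0, "wz": 0, "claw": 1}]}}

```text
clock: 22.78
tcp_pos: [0.5198, -0.2445, 0.0234]
orientation: [0.0, 0.119, 0.993, -0.0]
wrist_force: [-0.8, -0.6, -0.4]
finger_gap: 0.0235
grip_force: 78.6
```

Request:
{"op": "carry_out", "data": {"moves": [{"tx": 0, "ty": 0, "tz": -0.1, "wx": 0, "wy": 0, "wz": 0, "claw": 1}, {"tx": 0, "ty": 0, "tz": 0, "wx": 0, "wy": 0, "wz": 0, "claw": 1}]}}

```text
clock: 23.02
tcp_pos: [0.5199, -0.2446, 0.0227]
orientation: [0.0, 0.119, 0.993, -0.0]
wrist_force: [-0.1, 0.5, -0.9]
finger_gap: 0.0235
grip_force: 78.6
```

Request:
{"op": "carry_out", "data": {"moves": [{"tx": 0, "ty": 0, "tz": -0.07, "wx": 0, "wy": 0, "wz": 0, "claw": 1}, {"tx": 0, "ty": 0, "tz": 0, "wx": 0, "wy": 0, "wz": 0, "claw": 1}]}}

```text
clock: 23.28
tcp_pos: [0.52, -0.2446, 0.0223]
orientation: [0.0, 0.119, 0.993, -0.0]
wrist_force: [-1.7, 0.5, 3.8]
finger_gap: 0.0232
grip_force: 79.1
```

Request:
{"op": "carry_out", "data": {"moves": [{"tx": 0, "ty": 0, "tz": 0, "wx": 0, "wy": 0, "wz": 0, "claw": 0.1}, {"tx": 0, "ty": 0, "tz": 0, "wx": 0, "wy": 0, "wz": 0, "claw": -0.1}, {"tx": 0, "ty": 0, "tz": 0, "wx": 0, "wy": 0, "wz": 0, "claw": -0.3}, {"tx": 0, "ty": 0, "tz": 0, "wx": 0, "wy": 0, "wz": 0, "claw": -0.3}, {"tx": 0, "ty": 0, "tz": 2, "wx": 0, "wy": 0, "wz": 0, "claw": -0.3}, {"tx": 0, "ty": 0, "tz": 4, "wx": 0, "wy": 0, "wz": 0, "claw": -0.3}, {"tx": 0, "ty": 0, "tz": 4, "wx": 0, "wy": 0, "wz": 0, "claw": -0.3}, {"tx": 0, "ty": 0, "tz": 0, "wx": 0, "wy": 0, "wz": 0, "claw": -0.3}]}}

```text
clock: 24.28
tcp_pos: [0.5219, -0.2459, 0.1253]
orientation: [0.003, 0.119, 0.993, -0.002]
wrist_force: [0.3, -0.5, -0.2]
finger_gap: 0.0555
grip_force: 0.0
```

```bash
python3 lay.py l3 190 228
```

```text
[ 0.52190967 -0.24588392  0.1253281 ] 24.275
190 0.504 z 0.0518 lat 0.0 0.04
190 0.52 z 0.0526 lat 0.0 0.04
190 0.534 z 0.0528 lat -0.0 0.027
190 0.55 z 0.0528 lat -0.0 0.027
190 0.564 z 0.0529 lat 0.0002 0.026
190 0.58 z 0.051 lat 0.0003 0.02
190 0.594 z 0.0506 lat -0.0 0.018
190 0.61 z 0.0444 lat 0.0005 0.005
190 0.624 z 0.0466 lat -0.0 0.04
190 0.64 z 0.0459 lat 0.0 0.04
190 0.655 z 0.0448 lat 0.0 0.005
190 0.67 z 0.0443 lat 0.0001 0.005
190 0.685 z 0.0514 lat -0.0004 0.039
228 0.504 z 0.0543 lat 0.0 0.04
228 0.52 z 0.0551 lat -0.0 0.04
228 0.534 z 0.0552 lat -0.001 0.03
228 0.55 z 0.055 lat -0.0011 0.03
228 0.564 z 0.0551 lat -0.0011 0.029
228 0.58 z 0.0549 lat -0.0014 0.027
228 0.594 z 0.0529 lat -0.0014 0.019
228 0.655 z 0.0476 lat -0.0156 0.009
228 0.67 z 0.0482 lat -0.0142 0.011
```

Request:
{"op": "carry_out", "data": {"moves": [{"tx": 0, "ty": 3, "tz": 0, "wx": 0, "wy": 0, "wz": 0.016, "claw": -0.32}, {"tx": 0, "ty": 5, "tz": 0, "wx": 0, "wy": 0, "wz": 0.02, "claw": -0.32}, {"tx": 0, "ty": 5.5, "tz": 0, "wx": 0, "wy": 0, "wz": 0.02, "claw": -0.32}, {"tx": 0, "ty": 5.5, "tz": 0, "wx": 0, "wy": 0, "wz": 0.02, "claw": -0.32}, {"tx": 0, "ty": 5.5, "tz": 0, "wx": 0, "wy": 0, "wz": 0.02, "claw": -0.32}, {"tx": 0, "ty": 5.5, "tz": 0, "wx": 0, "wy": 0, "wz": 0.02, "claw": -0.32}, {"tx": 0, "ty": 5.5, "tz": 0, "wx": 0, "wy": 0, "wz": 0.02, "claw": -0.32}, {"tx": 0, "ty": 5.5, "tz": 0, "wx": 0, "wy": 0, "wz": 0.02, "claw": -0.32}]}}

```text
clock: 25.32
tcp_pos: [0.5185, 0.1672, 0.1201]
orientation: [-0.001, 0.041, 0.999, -0.0]
wrist_force: [0.4, -0.6, 0.1]
finger_gap: 0.0564
grip_force: 0.0
```

Request:
{"op": "carry_out", "data": {"moves": [{"tx": 0, "ty": 5, "tz": -1, "wx": 0, "wy": 0, "wz": 0.02, "claw": -0.32}, {"tx": 0, "ty": 3.7, "tz": -1, "wx": 0, "wy": 0, "wz": 0.02, "claw": -0.32}, {"tx": 0, "ty": 1, "tz": 0, "wx": 0, "wy": 0, "wz": 0, "claw": -0.32}, {"tx": 0, "ty": 0, "tz": 0, "wx": 0, "wy": 0, "wz": 0, "claw": -0.32}, {"tx": 0, "ty": 0, "tz": 0, "wx": 0, "wy": 0, "wz": 0, "claw": -0.32}]}}

```text
clock: 25.95
tcp_pos: [0.5197, 0.2614, 0.1016]
orientation: [-0.0, 0.022, 1.0, -0.0]
wrist_force: [-0.4, -1.0, -0.4]
finger_gap: 0.0561
grip_force: 0.0
```

```bash
python3 gr.py g4
```

```text
[0.51972974 0.2613772  0.10155531] 177.522410094061 0.05614719635091871 25.95
butt x 0.49
0.496 0.2635 0.026 0.0562
0.508 0.2626 0.03 0.0566
0.52 0.2622 0.031 0.0563
0.532 0.2619 0.031 0.0561
0.544 0.2611 0.031 0.0557
0.556 0.2626 0.026 0.0545
0.568 0.262 0.035 0.0472
```

Request:
{"op": "carry_out", "data": {"moves": [{"tx": 0.3, "ty": 0.03, "tz": -3, "wx": 0, "wy": 0, "wz": 0, "claw": -0.32}, {"tx": 0, "ty": 0, "tz": -3, "wx": 0, "wy": 0, "wz": 0, "claw": -0.32}, {"tx": 0, "ty": 0, "tz": -2.05, "wx": 0, "wy": 0, "wz": 0, "claw": -0.32}, {"tx": 0, "ty": 0, "tz": 0, "wx": 0, "wy": 0, "wz": 0, "claw": -0.32}, {"tx": 0, "ty": 0, "tz": 0, "wx": 0, "wy": 0, "wz": 0, "claw": 1}, {"tx": 0, "ty": 0, "tz": 0, "wx": 0, "wy": 0, "wz": 0, "claw": 1}, {"tx": 0, "ty": 0, "tz": 0, "wx": 0, "wy": 0, "wz": 0, "claw": 1}, {"tx": 0, "ty": 0, "tz": 0, "wx": 0, "wy": 0, "wz": 0, "claw": 1}]}}

```text
clock: 27.0
tcp_pos: [0.5239, 0.2629, 0.0228]
orientation: [0.001, 0.021, 1.0, 0.0]
wrist_force: [-0.1, -2.2, 6.3]
finger_gap: 0.0294
grip_force: 79.0
```

Request:
{"op": "carry_out", "data": {"moves": [{"tx": 0, "ty": 0, "tz": 0, "wx": 0, "wy": 0, "wz": 0, "claw": 1}, {"tx": 0, "ty": 0, "tz": 0, "wx": 0, "wy": 0, "wz": 0, "claw": 1}]}}

```text
clock: 27.25
tcp_pos: [0.5239, 0.2629, 0.0228]
orientation: [0.001, 0.021, 1.0, 0.0]
wrist_force: [-0.2, -2.6, 6.1]
finger_gap: 0.0294
grip_force: 79.0
```

Request:
{"op": "carry_out", "data": {"moves": [{"tx": 0, "ty": 0, "tz": 1.5, "wx": 0, "wy": 0, "wz": 0, "claw": 1}, {"tx": 0, "ty": 0, "tz": 4, "wx": 0, "wy": 0, "wz": 0, "claw": 1}, {"tx": 0, "ty": 0, "tz": 4.5, "wx": 0, "wy": 0, "wz": 0, "claw": 1}, {"tx": 0, "ty": -2.7, "tz": 0, "wx": 0, "wy": 0, "wz": -0.016, "claw": 1}, {"tx": 0, "ty": -4, "tz": 0, "wx": 0, "wy": 0, "wz": -0.02, "claw": 1}, {"tx": 0, "ty": -5, "tz": 0, "wx": 0, "wy": 0, "wz": -0.02, "claw": 1}, {"tx": -0.5, "ty": -5, "tz": 0, "wx": 0, "wy": 0, "wz": -0.02, "claw": 1}, {"tx": -0.5, "ty": -5, "tz": 0, "wx": 0, "wy": 0, "wz": -0.02, "claw": 1}]}}

```text
clock: 28.25
tcp_pos: [0.5125, 0.0446, 0.122]
orientation: [0.0, 0.069, 0.998, 0.0]
wrist_force: [0.1, -1.2, -0.9]
finger_gap: 0.0297
grip_force: 79.2
```

Request:
{"op": "carry_out", "data": {"moves": [{"tx": -0.5, "ty": -5, "tz": 0, "wx": 0, "wy": 0, "wz": -0.02, "claw": 1}, {"tx": -0.5, "ty": -5, "tz": 0, "wx": 0, "wy": 0, "wz": -0.02, "claw": 1}, {"tx": -0.5, "ty": -5, "tz": 0, "wx": 0, "wy": 0, "wz": -0.02, "claw": 1}, {"tx": -0.5, "ty": -5, "tz": 0, "wx": 0, "wy": 0, "wz": -0.02, "claw": 1}, {"tx": -0.5, "ty": -5, "tz": 0, "wx": 0, "wy": 0, "wz": -0.02, "claw": 1}, {"tx": -0.5, "ty": -5, "tz": 0, "wx": 0, "wy": 0, "wz": 0, "claw": 1}, {"tx": -0.5, "ty": -3.5, "tz": 0, "wx": 0, "wy": 0, "wz": 0, "claw": 1}, {"tx": 0, "ty": -1.5, "tz": 0, "wx": 0, "wy": 0, "wz": 0, "claw": 1}]}}

```text
clock: 29.25
tcp_pos: [0.4774, -0.3059, 0.1218]
orientation: [0.0, 0.12, 0.993, -0.0]
wrist_force: [0.7, -0.5, -1.4]
finger_gap: 0.0291
grip_force: 79.2
```

Request:
{"op": "carry_out", "data": {"moves": [{"tx": 0, "ty": 0, "tz": 0, "wx": 0, "wy": 0, "wz": 0, "claw": 1}, {"tx": 0, "ty": 0, "tz": 0, "wx": 0, "wy": 0, "wz": 0, "claw": 1}]}}

```text
clock: 29.5
tcp_pos: [0.4777, -0.3027, 0.1212]
orientation: [-0.0, 0.118, 0.993, 0.0]
wrist_force: [0.1, 0.3, -0.5]
finger_gap: 0.0292
grip_force: 79.2
```

```bash
python3 chk.py p4 117 .0161; python3 butt.py
```

```text
to go cm [-0.04 -0.15] wz -0.0017 z 0.1212 zaxis [-4.e-04  1.e-03 -1.e+00] gap 0.029208742426801097 29.5
butt a 0.5024 tcp a,l 0.5368 -0.178
-0.029 ridge z-tcp 0.033399999999999985 lat-tcp -0.0 0.0271
-0.017 ridge z-tcp 0.049199999999999994 lat-tcp 0.0005 0.0541
-0.005 ridge z-tcp 0.04319999999999999 lat-tcp 0.0002 0.0568
0.007 ridge z-tcp 0.0436 lat-tcp 0.0004 0.0335
```

Request:
{"op": "carry_out", "data": {"moves": [{"tx": -0.1, "ty": -0.08, "tz": -1.5, "wx": 0, "wy": 0, "wz": 0, "claw": 1}, {"tx": 0, "ty": 0, "tz": -2.5, "wx": 0, "wy": 0, "wz": 0, "claw": 1}, {"tx": 0, "ty": 0, "tz": -2, "wx": 0, "wy": 0, "wz": 0, "claw": 1}, {"tx": 0, "ty": 0, "tz": -1.5, "wx": 0, "wy": 0, "wz": 0, "claw": 1}, {"tx": 0, "ty": 0, "tz": -1.2, "wx": 0, "wy": 0, "wz": 0, "claw": 1}, {"tx": 0, "ty": 0, "tz": -0.6, "wx": 0, "wy": 0, "wz": 0, "claw": 1}, {"tx": 0, "ty": 0, "tz": -0.45, "wx": 0, "wy": 0, "wz": 0, "claw": 1}, {"tx": 0, "ty": 0, "tz": 0, "wx": 0, "wy": 0, "wz": 0, "claw": 1}]}}

```text
clock: 30.55
tcp_pos: [0.4768, -0.305, 0.0241]
orientation: [0.0, 0.119, 0.993, -0.0]
wrist_force: [-0.8, 1.5, 0.7]
finger_gap: 0.0291
grip_force: 79.4
```

Request:
{"op": "carry_out", "data": {"moves": [{"tx": 0, "ty": 0, "tz": -0.08, "wx": 0, "wy": 0, "wz": 0, "claw": 1}, {"tx": 0, "ty": 0, "tz": 0, "wx": 0, "wy": 0, "wz": 0, "claw": 1}]}}

```text
clock: 30.8
tcp_pos: [0.4768, -0.3051, 0.0234]
orientation: [0.0, 0.119, 0.993, -0.0]
wrist_force: [-2.0, 1.8, 3.3]
finger_gap: 0.0297
grip_force: 79.7
```

Contact is beginning at the expected height, so I'll release.

Request:
{"op": "carry_out", "data": {"moves": [{"tx": 0, "ty": 0, "tz": 0, "wx": 0, "wy": 0, "wz": 0, "claw": 0.1}, {"tx": 0, "ty": 0, "tz": 0, "wx": 0, "wy": 0, "wz": 0, "claw": -0.1}, {"tx": 0, "ty": 0, "tz": 0, "wx": 0, "wy": 0, "wz": 0, "claw": -0.3}, {"tx": 0, "ty": 0, "tz": 0, "wx": 0, "wy": 0, "wz": 0, "claw": -0.3}, {"tx": 0, "ty": 0, "tz": 2, "wx": 0, "wy": 0, "wz": 0, "claw": -0.3}, {"tx": 0, "ty": 0, "tz": 4, "wx": 0, "wy": 0, "wz": 0, "claw": -0.3}, {"tx": 0, "ty": 0, "tz": 4, "wx": 0, "wy": 0, "wz": 0, "claw": -0.3}, {"tx": 0, "ty": 0, "tz": 4, "wx": 0, "wy": 0, "wz": 0, "claw": -0.3}]}}

```text
clock: 31.8
tcp_pos: [0.4765, -0.3048, 0.164]
orientation: [-0.0, 0.119, 0.993, 0.0]
wrist_force: [1.3, 0.2, 0.2]
finger_gap: 0.0555
grip_force: 0.0
```

Request:
{"op": "carry_out", "data": {"moves": [{"tx": 0, "ty": 1, "tz": 4, "wx": 0, "wy": 0, "wz": 0, "claw": -0.3}, {"tx": -1, "ty": 2, "tz": 4, "wx": 0, "wy": 0, "wz": 0, "claw": -0.3}, {"tx": -1, "ty": 2, "tz": 4, "wx": 0, "wy": 0, "wz": 0, "claw": -0.3}, {"tx": -1, "ty": 2, "tz": 2, "wx": 0, "wy": 0, "wz": 0, "claw": -0.3}, {"tx": 0, "ty": 0, "tz": 0, "wx": 0, "wy": 0, "wz": 0, "claw": -0.3}, {"tx": 0, "ty": 0, "tz": 0, "wx": 0, "wy": 0, "wz": 0, "claw": -0.3}]}}

```text
clock: 32.55
tcp_pos: [0.4467, -0.2352, 0.302]
orientation: [-0.0, 0.119, 0.993, 0.0]
wrist_force: [0.3, 0.4, -0.6]
finger_gap: 0.0552
grip_force: 0.0
```

```bash
python3 lay.py fin 117 190
```

```text
[ 0.44674525 -0.23518651  0.3020234 ] 32.55
117 0.504 z 0.0558 lat -0.0001 0.039
117 0.52 z 0.0567 lat 0.0001 0.04
117 0.534 z 0.0569 lat -0.0003 0.031
117 0.55 z 0.0572 lat -0.0009 0.031
117 0.564 z 0.0567 lat -0.0004 0.03
117 0.58 z 0.0484 lat -0.0001 0.04
117 0.594 z 0.0485 lat -0.0002 0.039
117 0.61 z 0.0531 lat -0.0003 0.039
117 0.624 z 0.0531 lat 0.0004 0.037
190 0.504 z 0.0518 lat 0.0002 0.038
190 0.52 z 0.0527 lat 0.0002 0.038
190 0.534 z 0.0528 lat -0.0003 0.026
190 0.55 z 0.0529 lat -0.0001 0.026
190 0.564 z 0.053 lat 0.0 0.026
190 0.58 z 0.0515 lat 0.0001 0.021
190 0.594 z 0.0504 lat -0.0004 0.017
190 0.61 z 0.045 lat 0.0006 0.004
190 0.624 z 0.0468 lat -0.0 0.04
190 0.64 z 0.0455 lat -0.0013 0.037
190 0.655 z 0.0447 lat -0.0004 0.004
190 0.67 z 0.0447 lat -0.0002 0.004
190 0.685 z 0.0529 lat -0.0006 0.039
190 0.7 z 0.0519 lat -0.0001 0.036
```

View pics/fin.png

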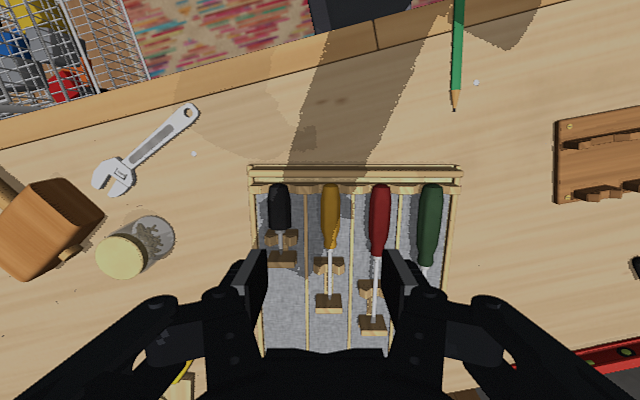

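All four lie in their lanes: black (280,207), yellow (330,215), red (380,220), green (430,212). The stub's front reads slightly high, so I'll look closer.

Request:
{"op": "carry_out", "data": {"moves": [{"tx": 0, "ty": -2, "tz": -4, "wx": 0, "wy": 0, "wz": 0, "claw": -0.3}, {"tx": 0, "ty": -2, "tz": -4, "wx": 0, "wy": 0, "wz": 0, "claw": -0.3}, {"tx": -0.5, "ty": -2, "tz": -4, "wx": 0, "wy": 0, "wz": 0, "claw": -0.3}, {"tx": -0.5, "ty": 0, "tz": -4, "wx": 0, "wy": 0, "wz": 0, "claw": -0.3}, {"tx": 0, "ty": 0, "tz": 0, "wx": 0, "wy": 0, "wz": 0, "claw": -0.3}, {"tx": 0, "ty": 0, "tz": 0, "wx": 0, "wy": 0, "wz": 0, "claw": -0.3}]}}

```text
clock: 33.35
tcp_pos: [0.4371, -0.2954, 0.1434]
orientation: [0.0, 0.119, 0.993, 0.0]
wrist_force: [0.3, -0.3, 0.4]
finger_gap: 0.0554
grip_force: 0.0
```

Run:
```python
from h import *
s=env.get_state(); c=read_camera("wrist"); W=world(c,s); print(s["tcp_pos"],s["clock"])
im=c["image"]; cv2.imwrite("pics/st.png",im)
th=np.radians(-13.65); 
thw=np.radians(-14); d=np.array([np.cos(thw),np.sin(thw)]); n=np.array([-d[1],d[0]])
V=W.reshape(-1,3); V=V[np.isfinite(V).all(1)]; a=V[:,:2]@d; l=V[:,:2]@n; z=V[:,2]
for nm,lc in(("117",-.1798),("190",-.1112)):
  for x in np.arange(.496,.62,.005):
    k=(abs(l-lc)<.0025)&(abs(a-x)<.0025)&(z<.065)
    if k.sum()>5: print(nm,round(x,3),np.median(z[k]).round(4),int(k.sum()))
```

```text
[ 0.43706225 -0.29541506  0.14337308] 33.35
117 0.501 0.0469 39
117 0.506 0.0384 92
117 0.511 0.0556 36
117 0.516 0.0556 35
117 0.521 0.0559 36
117 0.526 0.0557 35
117 0.531 0.0556 32
117 0.536 0.0557 34
117 0.541 0.0558 36
117 0.546 0.0556 38
117 0.551 0.0558 37
117 0.556 0.0558 32
117 0.561 0.056 24
117 0.566 0.0502 18
117 0.571 0.0499 14
117 0.576 0.0456 31
117 0.581 0.0458 31
117 0.586 0.0456 28
117 0.591 0.0456 29
117 0.596 0.0454 26
117 0.601 0.0444 12
117 0.611 0.0439 106
117 0.616 0.0519 28
190 0.501 0.0439 41
190 0.506 0.0476 83
190 0.511 0.0515 37
190 0.516 0.0516 37
190 0.521 0.0517 35
190 0.526 0.0517 33
190 0.531 0.0517 35
190 0.536 0.0517 21
```

View pics/st.png

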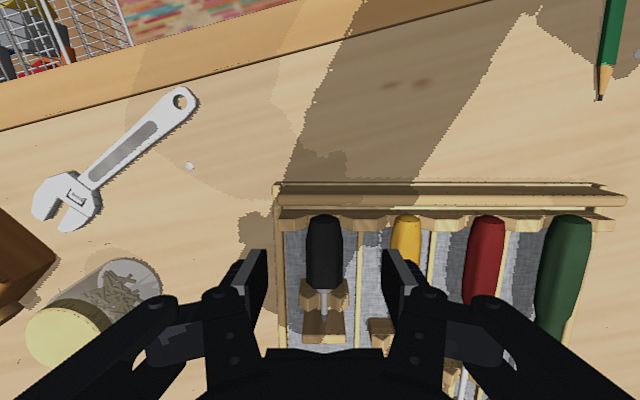

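The stub is level: its handle ridge is at 56 mm and its shaft top at 46 mm, as specified, with the shaft in the V at (325,300). Handing in.

```bash
python3 -c "
from workcell import env
print(env.hand_in())"
```

```text
the job is handed in; nothing more can be done
None
```

All four screwdrivers are in their matching lanes, level and fully down by the depth readings, with the jar and block plane never touched; the job was handed in at about 33 s, and no verdict was shown.

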